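# Pull the fan modules and hang them on the storage rail

## Robot

A 7-joint arm with a two-finger parallel gripper is mounted at the origin on the work surface. World frame = base frame: x ahead of the robot, y to its left, z up, the work surface at z = 0. Lengths are in m, angles in rad, forces in N, time in s.
With the tool pointing down it reaches from about 0.35 to 0.9 m from the base axis. Payload 19.9 kg.
Tool frame: the origin (TCP) lies between the finger pads; the fingertips stand 11 mm ahead of it and the grasp point (between the pads) lies 8 mm behind it; z points along the fingers, y is the line along which they close (so a half turn about z gives the same grasp; the last joint's range is limited). The gripper opens to 94 mm and grips with 3 to 60 N. Pads are 16 mm wide; open, the fingers measure 119 mm over their backs; the gripper's body (75 mm by 177 mm) begins 78 mm behind the grasp point.
Start: joints at [1.302, 0.417, -0.01, 1.614, 0.005, 1.111, -0.053], TCP at [0.141, -0.609, 0.216] pointing down, gripper open.
Joint ranges: [-2.81, 2.81], [-0.39, 2.02], [-1.27, 1.25], [0.06, 2.57], [-1.19, 4.33], [0.19, 2], [-2.82, 2.82]. Speed limits (rad/s): [1.89, 1.89, 2.39, 2.39, 3.01, 3.01, 3.01].

## Interface

Orientations are given as a 3x3 rotation matrix whose columns are the frame's x, y, z axes.
In Python, from cell import ctrl, kin, observe, snapshot, camera_params, order, models gives the robot as it stands. The module is installed in compiled form; this text tells all that it offers. Calls block until the motion is done:
- ctrl.move_to(position, orientation): joint-space move of the TCP to a pose.
- ctrl.servo_line(position, frame=None, speed=0.15, stop_force=None): straight line of the TCP; frame=None keeps the orientation; speed is the mean speed in m/s. With stop_force (N) it stops when the force on the tool has changed by that much, and returns True; else False.
- ctrl.movej(angles): joint-space move.
- ctrl.gripper_open() and ctrl.grasp(): open the fingers fully, or close them until they stop; the grip force is fixed at half the most.
- ctrl.sleep(seconds).
- kin.inverse_kinematics(position, orientation): joint angles nearest the present ones, or None.
- observe(): the state.
- snapshot(name): name is "scene" or "top"; returns the picture (384x512x3 uint8, blue, green, red); there is no depth.
- camera_params(name): a dict with "fx", "fy", "cx", "cy" (pixels), "R" (3x3) and "t" (3): a world point X has camera coordinates R X + t. Camera axes: x right, y down, z forward; pixel columns grow to the right and rows downward; lengths in m; the calibration is good to about 2 mm. A picture is of the moment at which its call begins. camera_params takes no time and is no camera call.
A pose or a line that the arm cannot do raises ctrl.Unreachable and nothing moves.
- order.sign_off(): hands the job in; it is judged then, once.
Trained networks look in the newest picture that a camera, given by its name, has taken for a name from the list of things; names that differ only in an ending like _2 or _b are one class to them, and where a whole thing is asked for, a point or a joint stands for the part that bears it (a point fixed in the world has none). Each returns a list of dicts, best first, with "confidence" (0 to 1); they miss things now and then, are a little off and sometimes report something else, mostly with a low value. They report only what shows in the picture. A call takes as long as a camera call.
- models.recognise(name, camera): "location" ([row, column] in pixels, amid what is visible of it).
- models.mark_of(name, camera): "location" ([row, column] in pixels: a listed point, or the origin of a listed thing).
The state is a dict: "t": time; "joint_pos": joint angles; "joint_vel": joint speeds; "tau": joint torques, N m; "tcp_pos": TCP position; "tool_rot": TCP orientation; "wrist_force": force on the tool from outside, world axes, zero at the start; "moment": the same for the moment, N m; "grip_width": finger opening in m; "grip_force": force on a finger pad.
Only numpy, scipy, OpenCV 4.12 (cv2) and the standard library are available. Lean on these libraries where they do the work, as an engineer would, in place of code of your own. Each camera call takes 0.05 s, during which the arm holds its last target. There are 200 camera calls.

## Task

Shut the dock down by holding its power button down for a full second, then clear the bench of fan modules: draw every module out of the dock by squeezing its release button while you pull it straight up, and pick up the ones standing loose on the table too. Hook each one onto the rail at its open end and slide it along under the keeper strip until its whole hook is past the black mark, and leave them all hanging still; leave the other things on the bench where they are.

Things in the scene. Friction and masses are not known exactly. Their poses are not given: they have to be found in the camera images.
- mod1_tab (a point): black fan module, at the start locked in a dock bay: body 82 x 52 x 70 mm (x, y, z); on its top at the -x end a neck 14 mm (x) by 16 mm (y) rises to 152 mm above the underside; the neck's top 39 mm is the grip tab. This point: centre of the tab, 133 mm above the underside, 34 mm to -x of the body's middle. z is up the module. All five modules (some may be absent) are alike
- mod1_button (a joint): grey release button on the +y side of mod1's grip tab, at the tab centre's height: 10 mm wide, 22 mm tall, stands 8 mm proud (24 mm over tab and button, squeezed together between two fingers). Value: how far pressed (m), 0 out to 0.008 flush; spring 3 N at first, 6.5 N flush
- mod2_tab (a point): like mod1, at the start locked in a dock bay. Hook of every module: below the tab an arm 16 mm wide, 8 mm thick runs to +x and ends in a down-turned lip, so the hook opens to +x. Middle of the hook (arm's underside, rests on the rail when hung): 34 mm to +x of and 23 mm below the tab centre
- mod2_button (a joint): button of mod2, like mod1's. It carries a locking tooth, low on the module's +y side: in a dock bay the module stays locked unless the button is held pressed 0.007 or more while the module is drawn up
- mod3_tab (a point): like mod1, at the start locked in a dock bay. A bar enters a module's hook from its +x side through the 24 mm gap between the lip's lower end (39 mm below the tab centre; lip 53 to 61 mm to +x of it) and the body's top (63 mm below it); the neck's inner face is 7 mm to +x of the tab centre
- mod3_button (a joint): button of mod3, like mod1's
- mod4_tab (a point): like mod1, at the start standing loose on the table; may be nudged. Tab centre as for mod1
- mod4_button (a joint): button of mod4, like mod1's
- mod5_tab (a point): like mod1, at the start standing loose on the table; may be nudged. Tab centre as for mod1
- mod5_button (a joint): button of mod5, like mod1's
- dock: fixed grey dock, 236 mm along y, 70 mm high, three bays in a row along y, 76 mm apart; origin under the middle bay. Modules stand 12 mm above the table, axes parallel to the dock's, 58 mm deep with 2 mm play, and come straight up: 25 mm frees the lock, 60 mm clears the dock. Bays may be empty. Behind (+x) a white casing 60 mm high
- power_top (a point): top of the dock's power button: black, 26 mm across, in an aluminium housing on the white casing behind the middle bay, 104 mm to +x of the dock's origin, 82 mm above the table; travel 6 mm downwards, 5 N when fully down, springs back
- power (a joint): the power button: how far it is pressed (m), 0 to 0.006; it counts as down beyond 0.004
- rail: fixed stand: round steel rail 12 mm thick along its y axis from y -152 to +270 mm, between two 16 mm square posts; rail axis 250 mm above the table; origin on the table below it. A keeper strip (12 mm wide, 5 mm thick) runs 16 mm above the rail's top from y -38 mm to the +y post: hooks slide below it but cannot be hung or lifted off there
- rail_load (a point): top of the rail in the middle of its open part (no keeper above), y -95 mm of the rail's frame; hooks go on here, coming from the rail's -x side, with the module's axes parallel to the rail's axes
- rail_mark (a point): top of the rail at the mark, y -36 mm of the rail's frame: edge of a black band round the rail, just under the keeper's free end. The storage part lies beyond it, towards +y
- rail_end (a point): top of the rail at its +y end, against the post; five modules fit side by side between the mark and this end
- tape_roll: bystander, to be left alone: open roll of tape core, 90 mm across, 48 mm high, lying flat; origin at its underside
- driver: bystander, to be left alone: screwdriver lying; origin at its underside
- carton: bystander, to be left alone: small cardboard carton 140 x 100 x 90 mm; origin at its underside
- duster: bystander, to be left alone: spray can, 190 mm tall; origin at its underside
- mug: bystander, to be left alone: white mug, 90 mm tall; origin at its underside
- caddies: bystander, to be left alone: two disk drives stacked, 147 x 102 x 49 mm; origin at its underside
- adapter: bystander, to be left alone: black power adapter 110 x 50 x 32 mm; origin at its underside

How it is judged:
On the way, in this order (a step that is already met when the one before it is completed fails the run):
1. the dock's power button is held down for a second (value of joint power above 0.004 m), for 0.8 s.
2. only then the first module is drawn out of the dock (z of any of mod1_tab, mod2_tab, mod3_tab in the frame of dock above 0.18 m), for 0.1 s.
At the end, for the whole second after the job is handed in: Every module present hangs by its hook on the rail beyond the mark (middle of the hook at least 8 mm past it; tab centre 268 to 290 mm above the table), upright within 0.35 rad, at rest and let go; no other thing on the bench has moved more than 60 mm (x of mod1_tab in the frame of rail between -0.06 and 0 m and z of mod1_tab in the frame of rail between 0.268 and 0.29 m and y of mod1_tab in the frame of rail between -0.028 and 0.27 m and angle between each of mod1_tab, mod2_tab, mod3_tab, mod4_tab, mod5_tab's own z axis and vertical below 0.35 rad and linear speed of each of mod1, mod2, mod3, mod4, mod5 below 0.06 m/s and x of mod2_tab in the frame of rail between -0.06 and 0 m and z of mod2_tab in the frame of rail between 0.268 and 0.29 m and y of mod2_tab in the frame of rail between -0.028 and 0.27 m and x of mod3_tab in the frame of rail between -0.06 and 0 m and z of mod3_tab in the frame of rail between 0.268 and 0.29 m and y of mod3_tab in the frame of rail between -0.028 and 0.27 m and x of mod4_tab in the frame of rail between -0.06 and 0 m and z of mod4_tab in the frame of rail between 0.268 and 0.29 m and y of mod4_tab in the frame of rail between -0.028 and 0.27 m and x of mod5_tab in the frame of rail between -0.06 and 0 m and z of mod5_tab in the frame of rail between 0.268 and 0.29 m and y of mod5_tab in the frame of rail between -0.028 and 0.27 m); the robot touches nothing.
It fails at once if a bystander on the bench is pushed more than 60 mm from its place (distance of any of tape_roll, driver, carton, duster, mug, caddies, adapter from where it was at the start of the episode above 0.06 m).
Of mod1, mod2, mod3, mod4, mod5 only 4 to 5 are there at a start; the rules pass over those that are not, and their reading is None.
At some moment in a run one of mod4, mod5 may be knocked a few centimetres aside while the robot is not near it.
It also fails if it takes over 210 s, if anything falls off the work surface, if the arm or the gripper's body presses on something with over 40 N, if the wrist force passes 120 N, or if a joint passes its speed limit or range.

## Working session

There is one attempt and no reset: what is moved stays moved. The work goes in short steps, each a Python script; the robot and the scene stay as the last script left them, time stands still between calls to the robot, and variables do not carry over. Pictures are saved under pics/ and viewed, at most 14 in all, crops included, and the job is handed in when it is done.

```bash
mkdir -p pics; ls; cat > h.py <<'E'
import numpy as np, cv2
from cell import ctrl, kin, observe, snapshot, camera_params, order, models
def ray(cam,rc):
    p=camera_params(cam); R=np.array(p["R"]);t=np.array(p["t"])
    d=R.T@np.array([(rc[1]-p["cx"])/p["fx"],(rc[0]-p["cy"])/p["fy"],1.]); return -R.T@t,d
def at_z(cam,rc,z):
    o,d=ray(cam,rc); return o+d*(z-o[2])/d[2]
def tri(rs,rt):
    A=np.zeros((3,3));b=np.zeros(3)
    rr=[ray("scene",rs),ray("top",rt)]
    for o,d in rr:
        d=d/np.linalg.norm(d);M=np.eye(3)-np.outer(d,d);A+=M;b+=M@o
    X=np.linalg.solve(A,b)
    return X,max(np.linalg.norm(np.cross(X-o,d/np.linalg.norm(d))) for o,d in rr)
def px(cam,X):
    p=camera_params(cam);c=np.array(p["R"])@X+np.array(p["t"])
    return np.array([p["fy"]*c[1]/c[2]+p["cy"],p["fx"]*c[0]/c[2]+p["cx"]])
E
python3 - <<'E'
from h import *
np.set_printoptions(precision=3,suppress=True)
for c in("scene","top"):
    im=snapshot(c); cv2.imwrite(f"pics/{c}0.png",cv2.resize(im,(800,600)))
    p=camera_params(c);print(c,"cam at",-np.array(p["R"]).T@np.array(p["t"]),np.array(p["R"])[2],p["fx"])
    for n in "mod1_tab mod2_tab mod4_tab dock power_top rail rail_load rail_mark rail_end tape_roll driver carton duster mug caddies adapter".split():
        print(n,[(np.round(d["location"]).tolist(),round(d["confidence"],2)) for d in models.mark_of(n,c)][:7])
print(observe()["tool_rot"])
E
```

```text
pics
scene cam at [1.285 0.194 0.99 ] [-0.661 -0.202 -0.722] 444.43843823520626
mod1_tab []
mod2_tab [([169.0, 197.0], 0.64)]
mod4_tab [([177.0, 357.0], 0.57)]
dock [([207.0, 193.0], 0.8)]
power_top [([214.0, 164.0], 0.56)]
rail [([192.0, 320.0], 0.71)]
rail_load [([189.0, 266.0], 0.55)]
rail_mark [([185.0, 290.0], 0.64), ([186.0, 267.0], 0.23)]
rail_end [([186.0, 428.0], 0.89), ([291.0, 267.0], 0.65), ([178.0, 352.0], 0.42)]
tape_roll [([177.0, 260.0], 0.67)]
driver [([160.0, 210.0], 0.6), ([213.0, 164.0], 0.29)]
carton [([292.0, 272.0], 0.68)]
duster [([202.0, 122.0], 0.73)]
mug [([215.0, 413.0], 0.81), ([186.0, 430.0], 0.36)]
caddies [([309.0, 339.0], 0.58)]
adapter [([192.0, 320.0], 0.66)]
top cam at [ 0.251 -0.033  1.435] [ 0.224 -0.008 -0.974] 376.64161295506534
mod1_tab []
mod2_tab [([201.0, 308.0], 0.79), ([247.0, 146.0], 0.7), ([164.0, 241.0], 0.45)]
mod4_tab [([227.0, 189.0], 0.64)]
dock [([203.0, 302.0], 0.71), ([172.0, 316.0], 0.41)]
power_top [([155.0, 191.0], 0.61), ([171.0, 318.0], 0.35), ([203.0, 304.0], 0.28), ([163.0, 242.0], 0.25)]
rail []
rail_load [([162.0, 242.0], 0.92)]
rail_mark [([166.0, 224.0], 0.68)]
rail_end [([188.0, 131.0], 0.69)]
tape_roll [([250.0, 276.0], 0.79), ([244.0, 145.0], 0.52)]
driver [([257.0, 319.0], 0.7), ([198.0, 291.0], 0.66)]
carton [([154.0, 231.0], 0.56), ([222.0, 258.0], 0.39)]
duster [([155.0, 231.0], 0.18)]
mug [([242.0, 145.0], 0.96)]
caddies [([152.0, 188.0], 0.82), ([203.0, 307.0], 0.5)]
adapter [([248.0, 219.0], 0.93)]
[[ 0.974  0.226 -0.   ]
 [ 0.226 -0.974  0.   ]
 [-0.    -0.    -1.   ]]
```

View pics/scene0.png

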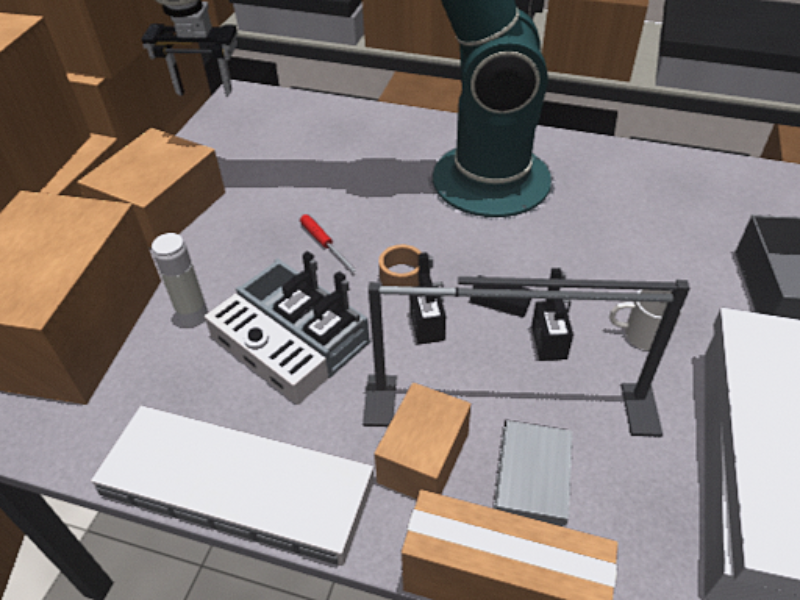

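View pics/top0.png

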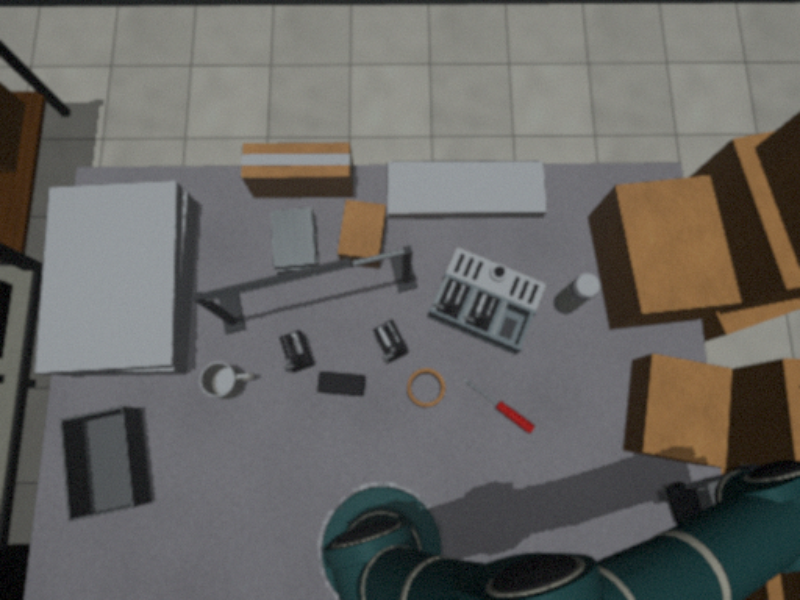

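The scene shows two modules in the dock (around 305,270 and 340,295), in the middle and +y bays, and the -y bay empty. Two loose modules stand near (425,300) and (553,320), so there are four in all. In the top view the loose ones are at about (390,340) and (297,350). Next I'll zoom in.

```bash
python3 - <<'E'
from h import *
t=snapshot("top");s=snapshot("scene")
def crop(im,r,c,h,w,k,n):
    o=cv2.resize(im[r:r+h,c:c+w],None,fx=k,fy=k,interpolation=cv2.INTER_CUBIC)
    for i in range(0,w,10): cv2.putText(o,str(c+i),(i*k,8),0,.3,(0,255,255)); cv2.line(o,(i*k,10),(i*k,14),(0,255,255))
    for i in range(0,h,10): cv2.putText(o,str(r+i),(0,i*k+4),0,.3,(0,255,255))
    cv2.imwrite(f"pics/{n}.png",o)
crop(t,152,122,98,80,6,"t_a"); 
crop(t,150,170,90,188,4,"t_b")
crop(s,155,120,100,130,6,"s_a"); crop(s,155,230,100,215,3,"s_b")
np.set_printoptions(precision=3,suppress=True)
for n in ("mod2_tab","mod1_tab","mod4_tab","mod5_tab","mod4_button"):
  for c in("scene","top"):
    print(n,c,[(np.round(d["location"],1).tolist(),round(d["confidence"],2)) for d in models.mark_of(n,c)],[(np.round(d["location"]).tolist(),round(d["confidence"],2)) for d in models.recognise(n,c)])
print("dock",at_z("scene",(207,193),0),at_z("top",(203,302),0), "dock oct")
print("power",tri((214,164),(172.3,318))) 
for n,a,b in(("load",(189,266),(162,242)),("mark",(185,290),(166,224)),("end",(186,428),(188,131))):
    print(n,at_z("scene",a,.256),at_z("top",b,.256))
E
```

```text
mod2_tab scene [([166.5, 198.7], 0.61)] [([191.0, 193.0], 0.74)]
mod2_tab top [([201.2, 309.0], 0.64)] [([197.0, 310.0], 0.67), ([178.0, 176.0], 0.4)]
mod1_tab scene [] []
mod1_tab top [] []
mod4_tab scene [([178.4, 354.7], 0.55)] [([209.0, 353.0], 0.77), ([187.0, 356.0], 0.66)]
mod4_tab top [([228.8, 192.0], 0.86)] [([223.0, 187.0], 0.76), ([179.0, 181.0], 0.67)]
mod5_tab scene [([167.5, 270.8], 0.6), ([214.0, 165.9], 0.22)] [([198.0, 273.0], 0.75), ([189.0, 193.0], 0.26)]
mod5_tab top [([224.2, 254.2], 0.69)] [([217.0, 251.0], 0.69)]Traceback (most recent call last):
  File "<stdin>", line 14, in <module>
ValueError: it knows: adapter, caddies, carton, dock, driver, duster, mod1_tab, mod2_tab, mod3_tab, mod4_tab, mod5_tab, mug, power_top, rail, rail_end, rail_load, rail_mark, tape_roll
```

View pics/t_b.png

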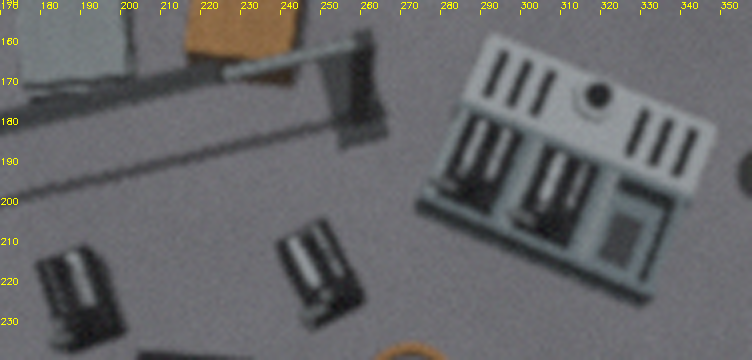

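View pics/s_a.png

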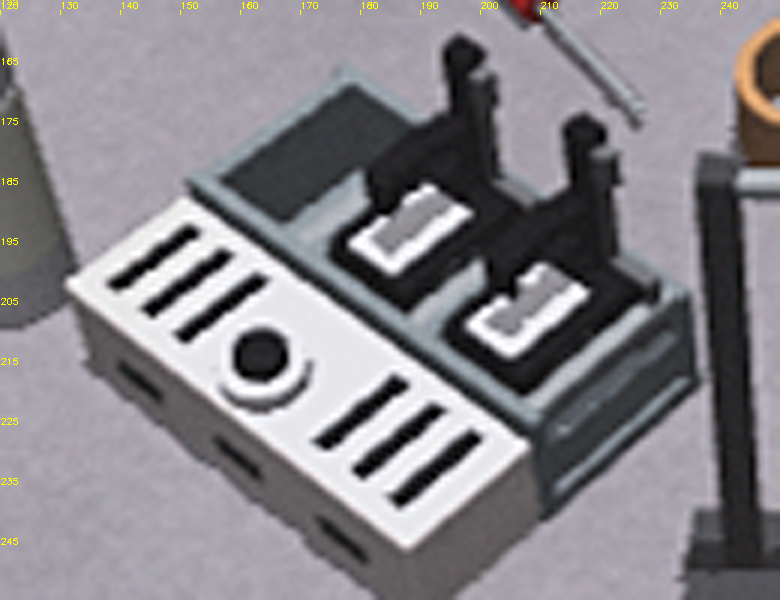

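View pics/s_b.png

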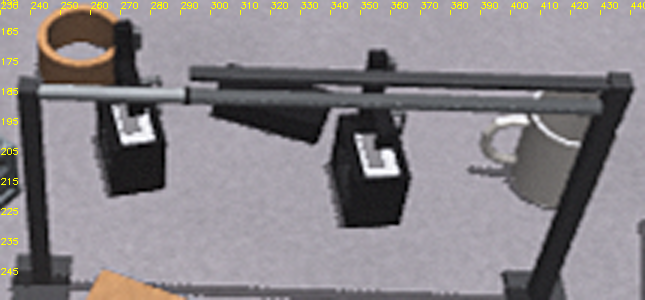

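```bash
cat >> h.py <<'E'
from scipy.optimize import least_squares
def W(p,L):
    x,y,a=p;c,s=np.cos(a),np.sin(a);L=np.asarray(L,float)/1000
    return np.stack([x+c*L[:,0]-s*L[:,1],y+s*L[:,0]+c*L[:,1],L[:,2]],1)
def fit(obs,p0):
    "obs: (cam,(row,col),local mm); local coords with z above table"
    f=lambda p:np.concatenate([px(c,X)-np.array(rc) for (c,rc,_),X in zip(obs,W(p,[o[2] for o in obs]))])
    r=least_squares(f,p0,loss="soft_l1");return r.x,r.fun.reshape(-1,2)
E
python3 - <<'E'
from h import *
np.set_printoptions(precision=3,suppress=True)
S=lambda u,v:("scene",(155+v/6,120+u/6)); B=lambda u,v:("scene",(155+v/3,230+u/3)); T=lambda u,v:("top",(150+v/4,170+u/4))
P=lambda s,z:at_z(s[0],s[1],z)
print("power",P(S(260,355),.082),P(T(599,95),.082))
for q in((185,197),(66,284),(410,550),(535,445)):print("casing S",P(S(*q),.06))
for q in((493,37),(717,128),(690,198),(462,104)):print("casing T",P(T(*q),.06))
print("tabtops dock",P(S(465,48),.164),P(S(585,128),.164),"T",P(T(445,192),.164),P(T(525,218),.164))
print("m5 bottom",P(B(113,196),0),P(B(165,187),0),"top",P(B(128,25),.152),P(("top",(228.0,248)),.152))
print("m4 bottom",P(B(341,226),0),P(B(402,223),0),"top",P(B(377,53),.152),P(("top",(234.5,187)),.152))
print("rail ends top open",P(B(40,88),.256),P(B(187,94),.256),P(B(603,103),.256))
print("railT",P(T(223,73),.256),P(T(358,44),.256))
for n in("rail_load","rail_mark","rail_end","power_top","dock","mod2_tab"):
  z={"power_top":.082,"dock":0,"mod2_tab":.145}.get(n,.256)
  for c in("scene","top"): print(n,c,[(P((c,d["location"]),z),round(d["confidence"],2)) for d in models.mark_of(n,c)[:2]])
E
```

```text
power [ 0.635 -0.28   0.082] [ 0.626 -0.287  0.082]
casing S [ 0.539 -0.369  0.06 ]
casing S [ 0.605 -0.397  0.06 ]
casing S [ 0.701 -0.184  0.06 ]
casing S [ 0.634 -0.153  0.06 ]
casing T [ 0.691 -0.193  0.06 ]
casing T [ 0.599 -0.401  0.06 ]
casing T [ 0.532 -0.371  0.06 ]
casing T [ 0.625 -0.161  0.06 ]
tabtops dock [ 0.505 -0.225  0.164] [ 0.538 -0.156  0.164] T [ 0.518 -0.135  0.164] [ 0.494 -0.203  0.164]
m5 bottom [ 0.517 -0.026  0.   ] [0.492 0.019 0.   ] top [ 0.44  -0.033  0.152] [ 0.417 -0.019  0.152]
m4 bottom [0.493 0.188 0.   ] [0.474 0.242 0.   ] top [0.415 0.189 0.152] [0.396 0.188 0.152]
rail ends top open [ 0.629 -0.051  0.256] [0.605 0.058 0.256] [0.53  0.359 0.256]
railT [0.599 0.051 0.256] [ 0.623 -0.059  0.256]
rail_load scene [(array([ 0.619, -0.002,  0.256]), 0.7), (array([0.876, 0.081, 0.256]), 0.44)]
rail_load top [(array([0.623, 0.001, 0.256]), 0.78)]
rail_mark scene [(array([0.603, 0.065, 0.256]), 0.77), (array([ 0.742, -0.289,  0.256]), 0.44)]
rail_mark top [(array([0.606, 0.051, 0.256]), 0.86)]
rail_end scene [(array([0.524, 0.355, 0.256]), 0.95), (array([0.87 , 0.213, 0.256]), 0.64)]
rail_end top [(array([0.532, 0.347, 0.256]), 0.82), (array([0.342, 0.069, 0.256]), 0.54)]
power_top scene [(array([ 0.638, -0.274,  0.082]), 0.39)]
power_top top [(array([ 0.676, -0.003,  0.082]), 0.39)]
dock scene [(array([ 0.541, -0.246, -0.   ]), 0.78)]
dock top [(array([ 0.537, -0.231,  0.   ]), 0.75)]
mod2_tab scene [(array([ 0.499, -0.226,  0.145]), 0.61)]
mod2_tab top [(array([ 0.51 , -0.233,  0.145]), 0.64)]
```

```bash
cat > fit1.py <<'E'
from h import *
np.set_printoptions(precision=4,suppress=True)
g=lambda o,k,q:o+(q+.5)/k-.5
S=lambda u,v:("scene",(g(155,6,v),g(120,6,u))); B=lambda u,v:("scene",(g(155,3,v),g(230,3,u))); T=lambda u,v:("top",(g(150,4,v),g(170,4,u)))
def F(obs,p0,nm):
    p,r=fit([(a[0],a[1],L) for a,L in obs],p0);print(nm,p,"res px",np.abs(r).max(0),np.round(r,1).tolist());return p
for cx1,cx2 in((61,133),):
  pass
best=None
for x1 in range(56,75,2):
  for x2 in range(x1+66,x1+80,2):
    ob=[(S(260,355),(104,0,82)),(T(599,95),(104,0,82)),
     (S(185,197),(x1,-118,60)),(S(66,284),(x2,-118,60)),(S(410,550),(x2,118,60)),(S(535,445),(x1,118,60)),
     (T(493,37),(x2,118,60)),(T(717,128),(x2,-118,60)),(T(690,198),(x1,-118,60)),(T(462,104),(x1,118,60)),
     (S(465,48),(-34,0,164)),(S(585,128),(-34,76,164)),(T(445,192),(-34,76,164)),(T(525,218),(-34,0,164))]
    p,r=fit([(a[0],a[1],L) for a,L in ob],(.54,-.24,-.417)); c=(r**2).sum()
    if best is None or c<best[0]: best=(c,x1,x2,ob)
print(best[:3]); dk=F(best[3],(.54,-.24,-.417),"dock")
rl=F([(B(40,88),(0,-144,256)),(B(187,94),(0,-36,256)),(B(603,103),(0,270,256)),(T(223,73),(0,-36,256)),(T(358,44),(0,-144,256))],(.6,.08,-.237),"rail")
m5=F([(B(113,196),(41,-26,0)),(B(165,187),(41,26,0)),(B(128,25),(-34,0,152)),(T(311,313),(-34,0,152))],(.46,0,-.5),"m5")
m4=F([(B(341,226),(41,-26,0)),(B(402,223),(41,26,0)),(B(377,53),(-34,0,152)),(T(67,340),(-34,0,152))],(.45,.2,-.34),"m4")
# overlay
def boxes(z0=0):
    b=[((-41,41),(-26,26),(0,70)),((-41,-27),(-8,8),(70,152)),((-41,-27),(8,16),(122,144)),((-27,27),(-8,8),(110,118)),((19,27),(-8,8),(94,118))]
    return [[(x,y,z+z0) for x in bx for y in by for z in bz] for bx,by,bz in b]
E=[(i,j) for i in range(8) for j in range(i+1,8) if bin(i^j).count("1")==1]
def overlay(cam,win,k,name,mods,rail=None):
    im=snapshot(cam);r,c,h,w=win;o=cv2.resize(im[r:r+h,c:c+w],None,fx=k,fy=k,interpolation=cv2.INTER_CUBIC)
    q=lambda X:tuple(int(round(v)) for v in ((px(cam,X)[1]-c+.5)*k-.5,(px(cam,X)[0]-r+.5)*k-.5))
    for p,z0,dy in mods:
        for i,bx in enumerate(boxes(z0)):
            X=W(p,np.array(bx)+[0,dy,0])
            for a,b in E: cv2.line(o,q(X[a]),q(X[b]),[(0,255,255),(0,255,0),(0,0,255),(255,128,0),(255,0,255)][i],1)
    if rail is not None:
        X=W(rail,[(0,-152,256),(0,-36,256),(0,270,256)]);cv2.line(o,q(X[0]),q(X[1]),(0,0,255),1);cv2.line(o,q(X[1]),q(X[2]),(0,255,0),1)
    cv2.imwrite(f"pics/{name}.png",o)
if __name__=="__main__":
    mods=[(dk,12,0),(dk,12,76),(m5,0,0),(m4,0,0)]
    overlay("top",(150,170,90,160),5,"ov_t",mods,rl); overlay("scene",(155,150,90,230),3.4,"ov_s",mods,rl)
    np.savez("poses.npz",dk=dk,rl=rl,m5=m5,m4=m4)
E
python3 fit1.py
```

```text
Traceback (most recent call last):
  File "fit1.py", line 16, in <module>
    p,r=fit([(a[0],a[1],L) for a,L in ob],(.54,-.24,-.417)); c=(r**2).sum()
        ~~~^^^^^^^^^^^^^^^^^^^^^^^^^^^^^^^^^^^^^^^^^^^^^^^^
  File "h.py", line 25, in fit
    r=least_squares(f,p0,loss="soft_l1");return r.x,r.fun.reshape(-1,2)
  File "h.py", line 24, in <lambda>
    f=lambda p:np.concatenate([px(c,X)-np.array(rc) for (c,rc,_),X in zip(obs,W(p,[o[2] for o in obs]))])
                               ~~^^^^^
  File "h.py", line 16, in px
    p=camera_params(cam);c=np.array(p["R"])@X+np.array(p["t"])
ValueError: time passes only in moves, steps and waits
```

Too many calls to `camera_params`, so I'll cache it.

```bash
sed -i '2a import functools; camera_params=functools.cache(camera_params)' h.py; sed -i '/^for cx1/,/^  pass/d' fit1.py; python3 fit1.py 2>&1 | tail -8
```

```text
(np.float64(128.78382589701434), 60, 132)
dock [ 0.5305 -0.2392 -0.425 ] res px [3.3626 6.8336] [[-2.5, 1.4], [0.6, -1.0], [-0.4, -0.1], [-0.6, -0.4], [-0.2, -0.1], [0.2, -0.8], [-1.8, -1.4], [-0.4, 0.3], [-0.8, 0.3], [-2.0, -0.9], [-0.9, 1.2], [-1.4, 1.2], [-3.4, 6.5], [-1.1, 6.8]]
rail [0.5936 0.0897 0.2298] res px [1.0011 2.5562] [[-0.5, 0.9], [-1.0, -0.7], [0.3, -2.6], [-0.4, -0.7], [-0.6, -2.3]]
m5 [ 0.4654 -0.0201  0.3952] res px [4.9562 4.6881] [[-0.7, -0.2], [0.6, 0.5], [-1.0, 0.9], [-5.0, 4.7]]
m4 [0.4433 0.2002 0.3271] res px [4.435  0.9671] [[-0.4, 0.9], [-0.1, -1.0], [-0.6, 0.7], [-4.4, 0.5]]
```

View pics/ov_t.png

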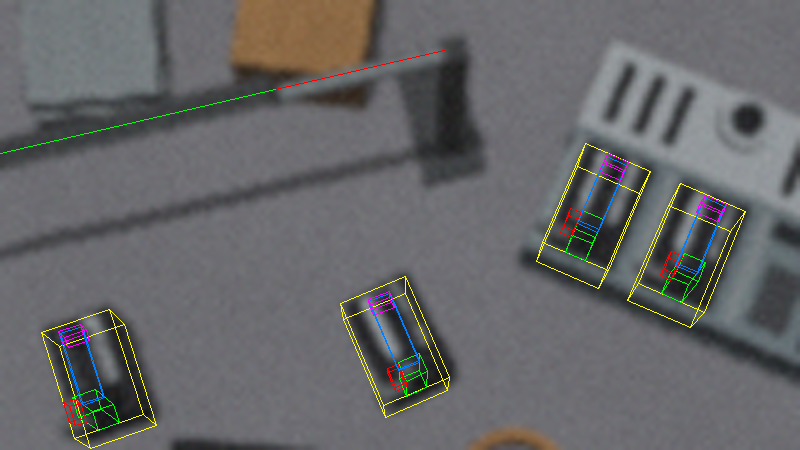

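View pics/ov_s.png

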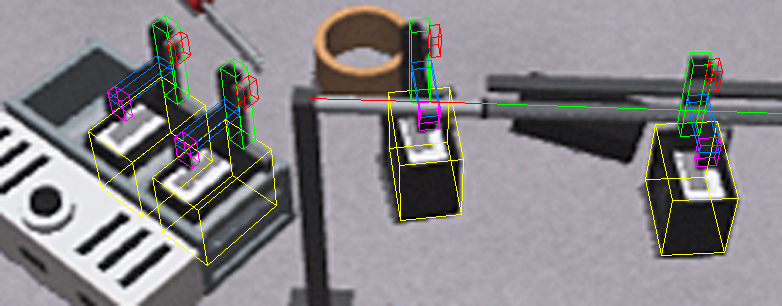

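```bash
cat > sil.py <<'E'
from fit1 import *
from scipy.optimize import minimize
def union(cam,p,K):
    m=np.zeros((384*K,512*K),np.uint8)
    for bx in boxes(0):
        X=W(p,bx);q=np.array([px(cam,x)[::-1] for x in X]);q=np.round((q+.5)*K-.5).astype(np.int32)
        cv2.fillConvexPoly(m,cv2.convexHull(q),1)
    return cv2.resize(m.astype(np.float32),(512,384),interpolation=cv2.INTER_AREA)
def fitmod(ims,p0,rl,cams=("scene","top")):
    D={}
    for c in cams:
        g=cv2.cvtColor(ims[c],cv2.COLOR_BGR2GRAY).astype(float)
        q0=np.array([px(c,x)[::-1] for bx in boxes(0) for x in W(p0,bx)])
        lo=(q0.min(0)-8).astype(int);hi=(q0.max(0)+8).astype(int)
        sl=(slice(max(lo[1],0),hi[1]),slice(max(lo[0],0),hi[0]))
        bg=np.median(g); d=np.clip((bg-g)/(bg-35),0,1); d[g>bg*1.25]=1   # dark or white label = module
        w=np.ones_like(g)
        for a,b,z,t in((-152,270,250,9),(-38,270,275,9)):
            A,Bq=[px(c,x)[::-1] for x in W(rl,[(0,a,z),(0,b,z)])];cv2.line(w,tuple(np.round(A).astype(int).tolist()),tuple(np.round(Bq).astype(int).tolist()),0.,t)
        h=cv2.cvtColor(ims[c],cv2.COLOR_BGR2HSV); w[(h[...,1]>90)&(h[...,2]>90)]=0
        D[c]=(d,w,sl)
    def cost(p):
        s=0
        for c,(d,w,sl) in D.items():
            u=union(c,p,8);s+=(w[sl]*(u[sl]-d[sl])**2).sum()/20
        return s
    best=min((minimize(cost,np.array(p0)+[0,0,da],method="Nelder-Mead",options=dict(initial_simplex=np.array(p0)+[0,0,da]+np.array([[0,0,0],[.01,0,0],[0,.01,0],[0,0,.12]]),xatol=2e-4,fatol=1e-3)) for da in(-.15,0,.15)),key=lambda r:r.fun)
    return best.x,best.fun
if __name__=="__main__":
    ims={c:snapshot(c) for c in("scene","top")}
    dk=F(best[3][:12],(.54,-.24,-.417),"dock2")
    rl=F([(B(36,88),(0,-152,256)),(B(187,94),(0,-36,256)),(B(603,103),(0,270,256)),(T(223,73),(0,-36,256)),(T(358,44),(0,-152,256))],(.6,.08,.237),"rail2")
    out={}
    for n,p in(("m5",(.465,-.02,.45)),("m4",(.443,.2,.33))):
        out[n],f=fitmod(ims,p,rl);print(n,out[n],f,[fitmod(ims,out[n],rl,(c,))[0] for c in ims])
    np.savez("poses.npz",dk=dk,rl=rl,**out)
    mods=[(dk,12,0),(dk,12,76),(out["m5"],0,0),(out["m4"],0,0)]
    overlay("top",(150,170,90,160),5,"a",mods,rl); overlay("scene",(155,150,90,230),3.4,"b",mods,rl)
    cv2.imwrite("pics/ov2.png",np.vstack([cv2.resize(cv2.imread(f"pics/{n}.png"),(782,300 if n=="b" else 300)) for n in"ab"]))
E
python3 sil.py 2>&1 | grep -v '^(np'
```

```text
dock [ 0.5305 -0.2392 -0.425 ] res px [3.3626 6.8336] [[-2.5, 1.4], [0.6, -1.0], [-0.4, -0.1], [-0.6, -0.4], [-0.2, -0.1], [0.2, -0.8], [-1.8, -1.4], [-0.4, 0.3], [-0.8, 0.3], [-2.0, -0.9], [-0.9, 1.2], [-1.4, 1.2], [-3.4, 6.5], [-1.1, 6.8]]
rail [0.5936 0.0897 0.2298] res px [1.0011 2.5562] [[-0.5, 0.9], [-1.0, -0.7], [0.3, -2.6], [-0.4, -0.7], [-0.6, -2.3]]
m5 [ 0.4654 -0.0201  0.3952] res px [4.9562 4.6881] [[-0.7, -0.2], [0.6, 0.5], [-1.0, 0.9], [-5.0, 4.7]]
m4 [0.4433 0.2002 0.3271] res px [4.435  0.9671] [[-0.4, 0.9], [-0.1, -1.0], [-0.6, 0.7], [-4.4, 0.5]]
dock2 [ 0.5312 -0.24   -0.4242] res px [2.3751 1.2388] [[-2.4, 1.0], [0.4, -0.8], [-0.3, -0.5], [-0.4, -0.8], [-0.1, -0.5], [0.3, -1.2], [-2.0, -1.2], [-0.6, 0.5], [-1.0, 0.5], [-2.1, -0.8], [-0.8, 0.8], [-1.3, 0.9]]
rail2 [0.593  0.0919 0.2297] res px [1.0034 1.5051] [[-0.6, -0.2], [-1.0, 0.3], [0.3, -1.5], [-0.2, -1.4], [-1.0, -0.6]]
m5 [ 0.4691 -0.0246  0.4674] 11.910685785677083 [array([ 0.4696, -0.0246,  0.4747]), array([ 0.468 , -0.0245,  0.4688])]
m4 [0.4473 0.1997 0.3246] 11.900483955034723 [array([0.4476, 0.2003, 0.3177]), array([0.4463, 0.198 , 0.3358])]
```

View pics/ov2.png

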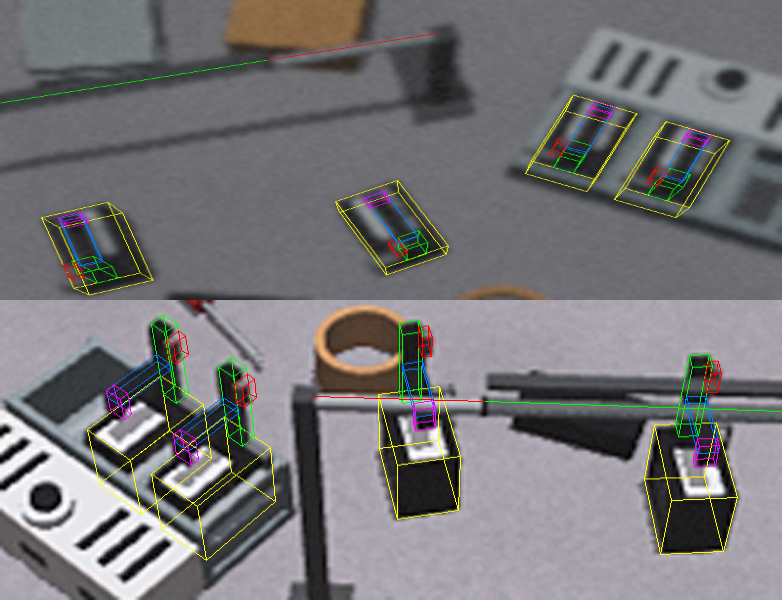

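```bash
cat > act.py <<'E'
from h import *
np.set_printoptions(precision=3,suppress=True)
def Ro(a): c,s=np.cos(a),np.sin(a);return np.array([[c,s,0],[s,-c,0],[0,0,-1.]])
DK=np.array([.535,-.240,-.417])
P=np.load("poses.npz");RL=P["rl"]
def pt(p,x,y,z): return W(p,[(x,y,z)])[0]
def st(m=""): o=observe();print(m,"t%.1f"%o["t"],"tcp",o["tcp_pos"],"F",o["wrist_force"],"w %.4f gf %.1f"%(o["grip_width"],o["grip_force"]),flush=True)
E
python3 - <<'E'
from act import *
for n,rc in(("m5",(163,272.4)),("m4",(172.3,355.3))):
    print(n,"tab top pred",px("scene",pt(P[n],-34,0,152)),"seen",rc,at_z("scene",rc,.152),pt(P[n],-34,0,152))
R=Ro(DK[2]); pw=np.array([.632,-.282,.082])
ctrl.servo_line([.141,-.609,.35]); ctrl.grasp()
ctrl.move_to(pw+[0,0,.22],R); st()
ctrl.servo_line(pw+[0,0,.026]); st("above")
print(ctrl.servo_line(pw+[0,0,-.002],speed=.015,stop_force=10)); st("down")
ctrl.sleep(1.3); st("held")
ctrl.servo_line(pw+[0,0,.25]); ctrl.gripper_open(); st("up")
E
```

```text
m5 tab top pred [162.651 270.364] seen (163, 272.4) [ 0.439 -0.034  0.152] [ 0.439 -0.04   0.152]
m4 tab top pred [172.738 355.698] seen (172.3, 355.3) [0.414 0.188 0.152] [0.415 0.189 0.152]
 t8.1 tcp [ 0.632 -0.283  0.302] F [0.746 0.142 0.74 ] w 0.0005 gf 0.0
above t9.5 tcp [ 0.632 -0.282  0.109] F [-0.436 -0.411  0.803] w 0.0004 gf 0.0
True
down t10.8 tcp [ 0.632 -0.282  0.087] F [-3.047  1.568  9.834] w 0.0008 gf 4.7
held t12.1 tcp [ 0.632 -0.282  0.087] F [-2.321  1.404 10.817] w 0.0006 gf 5.1
up t15.4 tcp [ 0.632 -0.282  0.332] F [0.417 0.046 0.427] w 0.0940 gf 0.0
```

```bash
cat >> act.py <<'E'
def line(p,a=None,**k): return ctrl.servo_line(np.asarray(p,float),None if a is None else Ro(a),**k)
def rt(x,y,z): return pt(RL,x,y,z-8)          # TCP for tab centre at rail-local (x,y,z) mm
def pick(p,z0,dy=2,yoff=0,lift=.2):
    a=p[2]; g=pt(p,-34,yoff+dy,z0+125)
    ctrl.move_to(g+[0,0,.2],Ro(a)); line(g+[0,0,.06],speed=.2); 
    print("touch",line(g,speed=.08,stop_force=12)); st("at tab")
    ctrl.grasp(); st("grasped")
    line(g+[0,0,.07],speed=.06); st("lift"); line(g+[0,0,lift],speed=.15)
def hang(slot,via=True):
    a=RL[2]
    if via: line([.43,-.14,.35],a,speed=.2)
    line(rt(-115,-95,345),a,speed=.2); line(rt(-115,-95,301),speed=.1); st("preload")
    print("enter blocked",line(rt(-34,-95,301),speed=.08,stop_force=10)); st("in")
    print("down",line(rt(-34,-95,272),speed=.02,stop_force=5)); st("hooked")
def slide(slot):
    a=RL[2]; z=observe()["tcp_pos"][2]*1000+8+3.5
    line(rt(-34,-95,z),speed=.05); print("slide blocked",line(rt(-34,slot,z),speed=.07,stop_force=12)); st("slid")
    print("down",line(rt(-34,slot,270),speed=.02,stop_force=5)); st("rest")
def release():
    ctrl.gripper_open(); ctrl.sleep(.3); p=observe()["tcp_pos"]; line(p+[0,0,.12],speed=.15); st("released")
E
python3 - <<'E'
from act import *
pick(DK,12,dy=2,yoff=76)
if .012<observe()["grip_width"]<.02: hang(232)
cv2.imwrite("pics/h1.png",cv2.resize(snapshot("scene")[100:280,120:450],None,fx=2.4,fy=2.4))
E
```

```text
touch False
at tab t17.8 tcp [ 0.536 -0.155  0.137] F [-0.978 -0.073  0.297] w 0.0942 gf 0.0
grasped t19.0 tcp [ 0.535 -0.156  0.137] F [-1.399 -5.41   0.062] w 0.0163 gf 29.9
lift t20.3 tcp [ 0.535 -0.155  0.207] F [-1.133 -0.528 -2.872] w 0.0157 gf 30.0
preload t23.5 tcp [ 0.503 -0.027  0.293] F [ 0.221  0.21  -1.561] w 0.0159 gf 30.0
enter blocked False
in t24.7 tcp [ 0.581 -0.008  0.293] F [ 0.1    1.149 -2.734] w 0.0157 gf 30.0
down True
hooked t25.7 tcp [ 0.581 -0.008  0.272] F [-1.063 -0.439  3.979] w 0.0162 gf 30.0
```

View pics/h1.png

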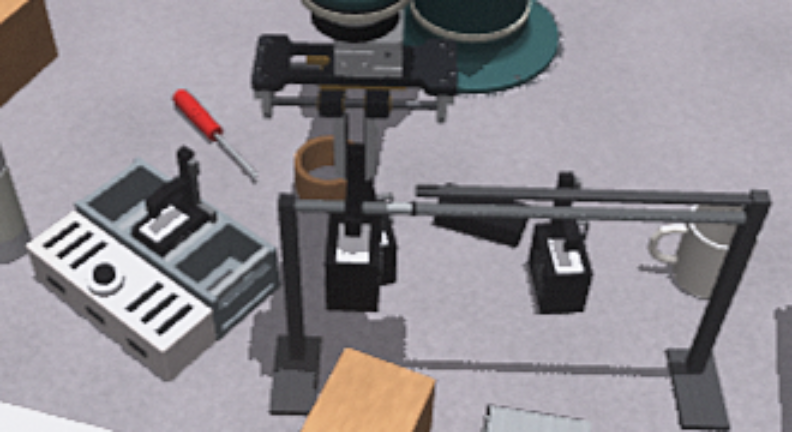

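The module's arm lies over the rail's open part at (355,207), with contact at the expected height. Next I'll slide it and release.

```bash
python3 - <<'E'
from act import *
slide(232); release()
cv2.imwrite("pics/h2.png",cv2.resize(snapshot("scene")[100:280,120:450],None,fx=2.4,fy=2.4))
E
```

```text
slide blocked False
slid t30.8 tcp [0.507 0.31  0.275] F [ 0.391  0.086 -2.868] w 0.0159 gf 30.0
down True
rest t31.2 tcp [0.507 0.31  0.272] F [-1.007 -0.926  4.105] w 0.0159 gf 30.0
released t33.7 tcp [0.507 0.31  0.391] F [-0.294  0.389 -0.97 ] w 0.0940 gf 0.0
```

View pics/h2.png

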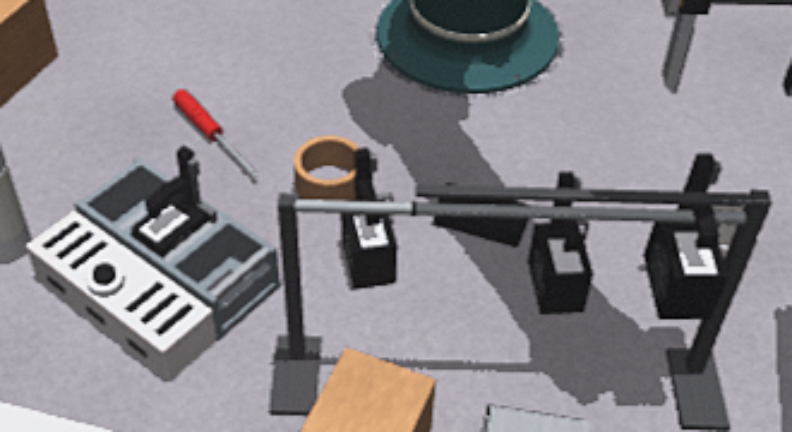

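The first module hangs at (690,270) under the keeper's far end, and the loose ones are unmoved. Next is the second dock module.

```bash
python3 - <<'E'
from act import *
pick(DK,12,dy=2,yoff=0)
if .012<observe()["grip_width"]<.02:
    hang(150)
    if observe()["grip_width"]>.012 and abs(observe()["tcp_pos"][2]-.272)<.004: slide(150); release()
from sil import fitmod
line([.45,-.25,.42],speed=.25)
ims={c:snapshot(c) for c in("scene","top")}
for n in("m5","m4"):
    print(n,P[n],fitmod(ims,P[n],RL),fitmod(ims,P[n],RL,("top",)))
cv2.imwrite("pics/h3.png",cv2.resize(ims["scene"][100:280,120:450],None,fx=2.4,fy=2.4))
E
```

```text
touch False
at tab t37.4 tcp [ 0.505 -0.224  0.137] F [1.227 0.693 0.069] w 0.0937 gf 0.0
grasped t38.6 tcp [ 0.504 -0.226  0.137] F [-0.622 -6.65  -0.875] w 0.0162 gf 29.9
lift t39.9 tcp [ 0.505 -0.224  0.207] F [ 0.676  0.349 -2.515] w 0.0157 gf 30.0
preload t43.1 tcp [ 0.503 -0.027  0.293] F [-0.81  -0.24  -2.683] w 0.0159 gf 30.0
enter blocked False
in t44.3 tcp [ 0.581 -0.008  0.293] F [-0.629  0.033 -2.947] w 0.0156 gf 30.0
down True
hooked t45.3 tcp [ 0.581 -0.008  0.272] F [-0.15  -0.011  3.845] w 0.0161 gf 30.0
slide blocked False
slid t49.2 tcp [0.526 0.23  0.275] F [-0.088  0.581 -2.469] w 0.0155 gf 30.0
down True
rest t49.5 tcp [0.526 0.23  0.272] F [ 0.117 -0.658  4.619] w 0.0159 gf 30.0
released t52.0 tcp [0.525 0.23  0.39 ] F [ 0.227  0.548 -0.364] w 0.0939 gf 0.0
(np.float64(128.78382589701434), 60, 132)
dock [ 0.5305 -0.2392 -0.425 ] res px [3.3626 6.8336] [[-2.5, 1.4], [0.6, -1.0], [-0.4, -0.1], [-0.6, -0.4], [-0.2, -0.1], [0.2, -0.8], [-1.8, -1.4], [-0.4, 0.3], [-0.8, 0.3], [-2.0, -0.9], [-0.9, 1.2], [-1.4, 1.2], [-3.4, 6.5], [-1.1, 6.8]]
rail [0.5936 0.0897 0.2298] res px [1.0011 2.5562] [[-0.5, 0.9], [-1.0, -0.7], [0.3, -2.6], [-0.4, -0.7], [-0.6, -2.3]]
m5 [ 0.4654 -0.0201  0.3952] res px [4.9562 4.6881] [[-0.7, -0.2], [0.6, 0.5], [-1.0, 0.9], [-5.0, 4.7]]
m4 [0.4433 0.2002 0.3271] res px [4.435  0.9671] [[-0.4, 0.9], [-0.1, -1.0], [-0.6, 0.7], [-4.4, 0.5]]
m5 [ 0.4691 -0.0246  0.4674] (array([ 0.4691, -0.0246,  0.4674]), np.float64(12.76295227582652)) (array([ 0.4685, -0.0244,  0.4695]), np.float64(3.7937467785770345))
m4 [0.4473 0.1997 0.3246] (array([0.4477, 0.2037, 0.4446]), np.float64(24.497321370633195)) (array([0.4467, 0.1977, 0.3494]), np.float64(5.889916770692523))
```

View pics/h3.png

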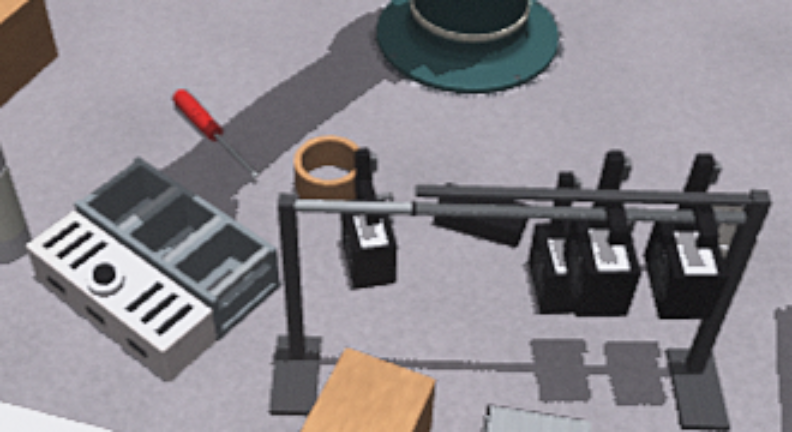

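Both dock modules hang at (610,270) and (690,270), and the loose ones haven't moved. Next is mod4.

```bash
cat > loose.py <<'E'
from act import *
import sys
n,slot,w=sys.argv[1],float(sys.argv[2]),eval(sys.argv[3])
p=P[n].copy()
if n=="m5": p[1]+=.003
pick(p,0,dy=3)
ok=lambda: .012<observe()["grip_width"]<.02
if ok():
    line(w,RL[2],speed=.2); hang(slot,via=False)
    if ok() and abs(observe()["tcp_pos"][2]-.272)<.004: slide(slot); release()
line([.45,-.25,.42],speed=.25)
im=snapshot("scene");t=snapshot("top")
cv2.imwrite("pics/l_%s.png"%n,np.vstack([cv2.resize(im[150:260,180:450],(756,308)),cv2.resize(t[150:250,110:360],(756,290))]))
E
python3 loose.py m4 68 [.37,.12,.345]
```

```text
touch False
at tab t57.7 tcp [0.414 0.192 0.125] F [-0.365 -0.169 -0.07 ] w 0.0939 gf 0.0
grasped t58.8 tcp [0.414 0.192 0.125] F [ 0.358  0.185 -2.359] w 0.0157 gf 30.0
lift t60.1 tcp [0.414 0.192 0.195] F [-0.316  0.522 -2.101] w 0.0157 gf 30.0
preload t63.5 tcp [ 0.503 -0.027  0.293] F [-0.439  0.823 -2.863] w 0.0157 gf 30.0
enter blocked False
in t64.6 tcp [ 0.581 -0.008  0.293] F [ 0.308 -0.158 -1.713] w 0.0158 gf 30.0
down True
hooked t65.7 tcp [ 0.581 -0.008  0.271] F [-0.221 -0.918  3.576] w 0.0160 gf 30.0
slide blocked False
slid t68.4 tcp [0.544 0.15  0.274] F [ 0.426 -0.23  -3.171] w 0.0153 gf 30.0
down True
rest t68.7 tcp [0.544 0.15  0.27 ] F [-1.158  0.524  3.53 ] w 0.0162 gf 30.0
released t71.2 tcp [0.544 0.15  0.389] F [ 0.024 -0.339 -0.525] w 0.0938 gf 0.0
```

View pics/l_m4.png

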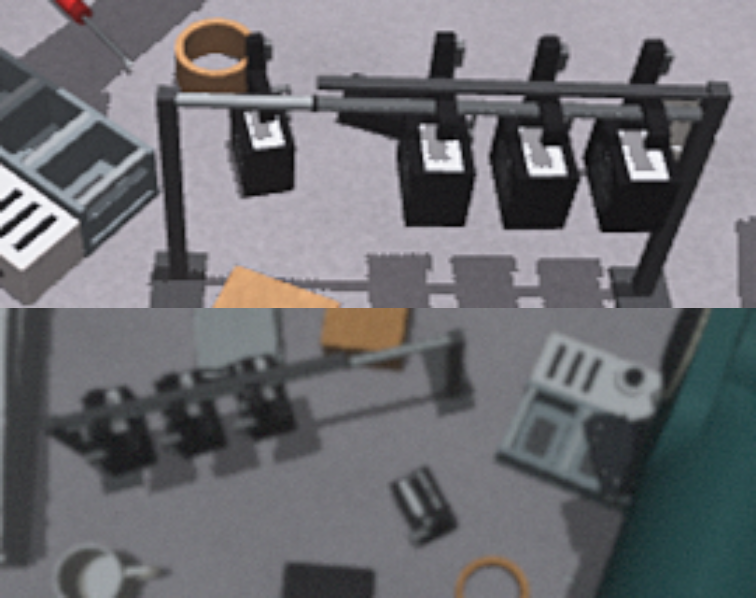

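Three modules hang in a row, and mod5 is still in place near (425,505) in the lower picture.

```bash
python3 loose.py m5 -13 [.40,-.06,.345]
```

```text
touch False
at tab t75.8 tcp [ 0.438 -0.034  0.125] F [-1.044 -0.569  0.117] w 0.0941 gf 0.0
grasped t77.0 tcp [ 0.437 -0.034  0.125] F [-0.302 -0.245 -2.94 ] w 0.0161 gf 30.0
lift t78.3 tcp [ 0.437 -0.034  0.195] F [-0.361  0.579 -2.803] w 0.0162 gf 30.0
preload t81.0 tcp [ 0.503 -0.027  0.294] F [ 0.296  0.296 -2.156] w 0.0156 gf 30.0
enter blocked False
in t82.2 tcp [ 0.581 -0.008  0.293] F [ 0.392 -0.852 -2.685] w 0.0157 gf 30.0
down True
hooked t83.2 tcp [ 0.581 -0.008  0.27 ] F [-0.19   1.014  3.729] w 0.0154 gf 30.0
slide blocked False
slid t84.8 tcp [0.563 0.071 0.274] F [ 0.847  0.173 -3.128] w 0.0159 gf 30.0
down True
rest t85.2 tcp [0.563 0.071 0.27 ] F [ 0.261 -0.527  2.86 ] w 0.0159 gf 30.0
released t87.7 tcp [0.562 0.071 0.389] F [-0.007 -1.22  -0.831] w 0.0939 gf 0.0
```

View pics/l_m5.png

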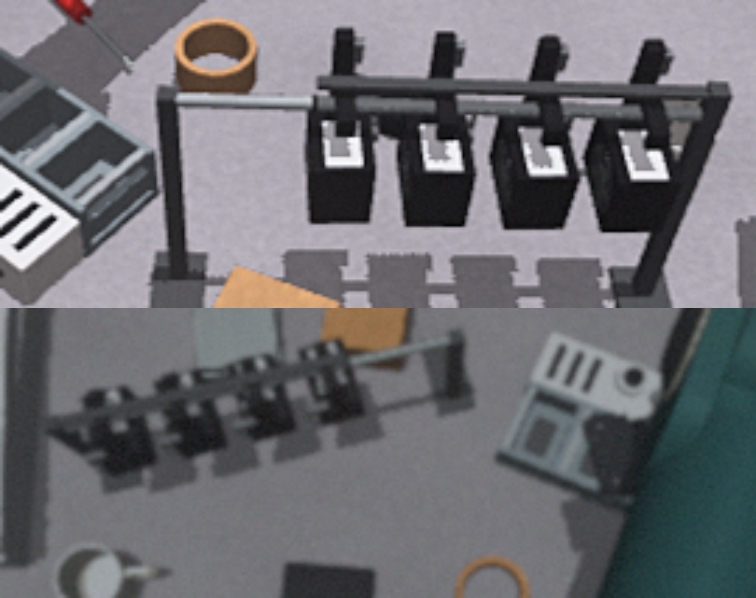

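All four modules hang upright under the keeper. The nearest hook, at column 345, is well past the mark at column 315.

```bash
python3 -c "
from cell import *
ctrl.sleep(1.0); print(order.sign_off())"
```

```text
the job is handed in; nothing more can be done
None
```

I held the dock's power button down for over a second. All four modules present (two from the dock, two loose) now hang on the rail past the mark, and the job is handed in; sign-off returned no verdict.

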